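Slide the hob up to full power

ROBOT

A 6-joint arm with a two-finger parallel gripper is mounted at the origin on the work surface. World frame = base frame: x ahead of the robot, y to its left, z up, the work surface at z = 0. Lengths are in mm, angles in rad, forces in N, time in s.
With the tool pointing down it reaches from about 325 to 925 mm from the base axis. Payload 3.1 kg.
Tool frame: the origin (TCP) lies midway between the tips of the shut fingers; the grasp point (between the pads) lies 19 mm behind it; z points along the fingers, y is the line along which they close (so a half turn about z gives the same grasp; the last joint's range is limited). The gripper opens to 85 mm and grips with 20 to 120 N. Pads are 22 mm wide; open, the fingers measure 114 mm over their backs; the gripper's body (76 mm by 85 mm) begins 54 mm behind the grasp point. The pads swing forward as they close: fully open they stand 13 mm farther back than shut.
Start: joints at [1.086, 0.217, 1.613, -0, 1.311, -0.112], TCP at [227.623, 582.089, 231.3] pointing down, gripper open.
Joint ranges: [-2.75, 2.75], [-0.78, 2.1], [0.31, 2.55], [-1.13, 4.27], [0.13, 2.63], [-2.58, 2.58]. Speed limits (rad/s): [2.79, 2.79, 3.14, 3.14, 3.14, 3.14].

INTERFACE

Orientations are given as a 3x3 rotation matrix whose columns are the frame's x, y, z axes.
In Python, from bench import r, snapshot, calibration, order gives the robot as it stands.
- The arm moves only by the shell command python3 -m creep 'ROWS' [FORCE]. ROWS is JSON, one flat list of numbers, 7 for each row, row after row: the shift along the tool's x, y, z in mm, then the turn, a rotation vector about the tool's x, y, z in degrees, then the closure, from -1 (fully open) to 1 (shut). In form: [x, y, z, ax, ay, az, grip, x, y, z, ax, ay, az, grip, ...]. A call has 1 to 12 rows; each row shifts and turns the commanded pose from where the row before left it, along the tool's axes as they then stand; what a row does not reach is not made up. A row lasts 1/10 s, in which the tool goes at most 50 mm and 8.59 degrees, less where a joint would pass 70% of its speed; a pose out of reach is approached as far as the arm can. A call with a gripper value outside its range is refused whole. The fingers move at their own pace and stop on an object; FORCE is the grip in N (left out, the last holds). Time passes only in rows, so rows that do not move let the fingers close. It gives the time, the measured TCP pose, the force, the opening and the grip force at its end, in the units of the state.
- r.observe(): the state, without advancing time (a new reading comes with each control period).
- snapshot(name): name is "side" or "top" or "wrist"; returns the picture (400x640x3 uint8, red, green, blue); there is no depth.
- calibration(name): a dict with "fov_y" (degrees; the focal length in pixels is half the picture's height over the tangent of half this angle, whatever the lens; pixels are square), "cx", "cy" (the principal point, pixels), "eye" and "orientation" of the camera in the world. Camera axes: x right, y down, z forward; pixel columns grow to the right and rows downward; lengths in mm; the calibration is good to about 2 mm. The wrist camera is an equidistant fisheye: a pixel r from the principal point sees the ray r / f radians off the axis. A picture is of the moment at which its call begins: read the wrist's pose just before it. calibration takes no time and is no camera call; for the wrist camera it gives the pose at the moment of the call.
- order.hand_in(): hands the job in; it is judged then, once.
The state is a dict: "time": time; "joints": joint angles; "qvel": joint speeds; "joint_torque": joint torques, N m; "tcp_pos": TCP position; "tool_rot": TCP orientation; "contact_force": force on the tool from outside, world axes, zero at the start; "wrist_torque": the same for the moment, N m; "grip_width": opening from 0.0 (shut) to 1.0 (fully open); "grip_force": force on a finger pad.
Only numpy, scipy, OpenCV 4.12 (cv2) and the standard library are available. Lean on these libraries where they do the work, as an engineer would, in place of code of your own. Each camera call takes 0.05 s, during which the arm holds its last target. There are 200 camera calls.

TASK

Put the steaming pot on full power: with a fingertip (or the shut fingertips), start at the narrow end of the hob's curved control bar and trace along it to the broad end, pressing each of the five keys in turn just enough to make the bar give. Press lightly, never down to the bar's stop, and do not grasp, shift or lift anything standing around. Finish holding: end the program with the fingertip still resting lightly on the broadest key, the bar slightly pressed.

Things in the scene. Friction and masses are not known exactly. Their poses are not given: they have to be found in the camera images.
- hob: portable induction hob, fixed, 364 x 344 x 60 mm, black glass top. Origin under its centre, x away from the robot, y left. Near its front edge the control bar: five flush aluminium keys in a row along a 200 long arc, radius 185 about the cooking zone's centre (x = 50, y = 0), bulging towards the robot, tapering from narrow (left) to broad (right)
- bar (a joint): spring travel (m) of the hob's control bar: 0 = up, 0.010 = down on its stop. One rigid piece, it sinks straight down wherever it is pressed; starts to give at about 1 N, then 700 N/m, about 8 N at the stop. It stands 16 mm above the glass: top at z = 76 mm when up.
- key1: key of the bar, first and narrowest, at the left end (+y side) seen from the robot; 10 mm wide (its x, across the arc) and 37 long (its y, along the arc, pointing to the narrow end), 3 gap to the next. Origin at the centre of its top face, z up; goes down with the bar.
- key2: key of the bar, second; 14.5 mm wide (its x, across the arc) and 37 long (its y, along the arc, pointing to the narrow end), 3 gap to the next. Origin at the centre of its top face, z up; goes down with the bar.
- key3: key of the bar, third, in the middle, nearest the robot in the hob's frame; 19 mm wide (its x, across the arc) and 37 long (its y, along the arc, pointing to the narrow end), 3 gap to the next. Origin at the centre of its top face, z up; goes down with the bar.
- key4: key of the bar, fourth; 23.5 mm wide (its x, across the arc) and 37 long (its y, along the arc, pointing to the narrow end), 3 gap to the next. Origin at the centre of its top face, z up; goes down with the bar.
- key5: key of the bar, fifth and broadest, at the right end (-y side) seen from the robot; 28 mm wide (its x, across the arc) and 37 long (its y, along the arc, pointing to the narrow end), 3 gap to the next. Origin at the centre of its top face, z up; goes down with the bar.
- pot: lidded stainless steel steaming pot, 176 wide, 118 high, standing on the hob's cooking zone (bystander, loose; sizes in mm, origin at the centre of its underside)
- ramekin: small white ceramic ramekin, 66 across, 38 high, standing on the hob's glass just behind the broad end of the control bar, about 40 clear of it (bystander, loose; sizes in mm, origin at the centre of its underside)
- tongs: steel tongs with a spring joint, about 235 long, 60 wide, 20 high, lying on the stone between the robot and the hob; origin at mid-length, its underside (bystander, loose; sizes in mm)
- idli_stand: stainless steel idli plate stand, three tiers of four cups, 165 across, 181 high, to one side of the hob (bystander, loose; sizes in mm, origin at the centre of its underside)
- chutney_box: lime-green plastic chutney box with clip lid, 101 x 146 x 67 high, to the other side of the hob (bystander, loose; sizes in mm, origin at the centre of its underside)
- tumbler: steel tumbler, 72 across, 100 high, to one side (bystander, loose; sizes in mm, origin at the centre of its underside)
- spice_jar: amber spice jar, 56 across, 100 high, to the other side (bystander, loose; sizes in mm, origin at the centre of its underside)

How it is judged (in metres and radians):
On the way, in this order (a step that is already met when the one before it is completed fails the run):
1. the fingertips press the narrowest key, not yet touching the next (contact force between the fingers and key1 above 0.3 N and value of joint bar above 0.001 m and contact force between the fingers and key2 below 0.1 N), for 0.04 s.
2. the fingertips press the second key, not yet touching the next (contact force between the fingers and key2 above 0.3 N and value of joint bar above 0.001 m and contact force between the fingers and key3 below 0.1 N), for 0.04 s.
3. the fingertips press the third key, not yet touching the next (contact force between the fingers and key3 above 0.3 N and value of joint bar above 0.001 m and contact force between the fingers and key4 below 0.1 N), for 0.04 s.
4. the fingertips press the fourth key, not yet touching the next (contact force between the fingers and key4 above 0.3 N and value of joint bar above 0.001 m and contact force between the fingers and key5 below 0.1 N), for 0.04 s.
5. the fingertips press the broadest key (contact force between the fingers and key5 above 0.3 N and value of joint bar above 0.001 m), for 0.04 s.
At the end, for the whole second after the job is handed in: After the five keys have been pressed in order, the fingers still press the broadest key (over 0.3 N) with the bar between 1 and 9 mm down, and every bystander is within 20 mm of where it stood (all of step 5 and value of joint bar below 0.009 m and distance of each of pot, ramekin, tongs, idli_stand, chutney_box, tumbler, spice_jar from where it was at the start of the episode below 0.02 m); the arm keeps its last pose, push and grip.
It fails at once if the bar is pushed down to its stop (over 9 mm) (value of joint bar above 0.009 m).
It fails at once if the fingers push on the hob with more than 20 N (contact force between the fingers and hob above 20 N).
It fails at once if a thing standing around is shifted or lifted (over 20 mm) (distance of any of pot, ramekin, tongs, idli_stand, chutney_box, tumbler, spice_jar from where it was at the start of the episode above 0.02 m).
It also fails if it takes over 38 s, if anything falls off the work surface, if the arm or the gripper's body presses on something with over 40 N, if the wrist force passes 120 N, or if a joint passes its speed limit or range.

## Working session

There is one attempt and no reset: what is moved stays moved. The work goes in short steps, Python scripts to look and compute and a shell command to move; the robot and the scene stay as the last step left them, time stands still between calls to the robot, and variables do not carry over. Pictures are saved under pics/ and viewed, at most 10 in all, crops included, and the job is handed in when it is done.

```bash
mkdir -p pics; python3 - <<'E'
from bench import r,snapshot,calibration
import cv2
for n in("top","side"):
    im=snapshot(n); cv2.imwrite(f"pics/{n}1.png",im[:,:,::-1]); c=calibration(n); print(n,c)
o=r.observe(); print(o["time"],o["tcp_pos"],o["tool_rot"],o["contact_force"],o["grip_width"])
E
```

```text
top {'fov_y': 49.40197385793152, 'cx': 320.5749626434814, 'cy': 203.11691056673683, 'eye': array([ 463.3443919 ,   -4.4513925 , 1538.99966902]), 'orientation': array([[-0.00463839, -0.9968274 ,  0.07945824],
       [-0.9999742 ,  0.00505943,  0.00509835],
       [-0.00548419, -0.07943254, -0.99682516]])}
side {'fov_y': 54.649206409514036, 'cx': 311.6379720950304, 'cy': 198.85377616344536, 'eye': array([  89.32636434, -646.70511133,  809.08450907]), 'orientation': array([[ 0.79908736, -0.38365474,  0.46289137],
       [-0.60089108, -0.53491623,  0.59396509],
       [ 0.01973058, -0.7527773 , -0.65797952]])}
0.1 [227.27412947 581.41424724 230.10256779] [[-9.31314854e-01  3.64213779e-01 -9.82911017e-04]
 [ 3.64215048e-01  9.31312829e-01 -1.95294473e-03]
 [ 2.04108259e-04 -2.17679742e-03 -9.99997610e-01]] [-0.79290459 -0.3356825  -0.44771783] 0.9980561965151056
```

View pics/top1.png

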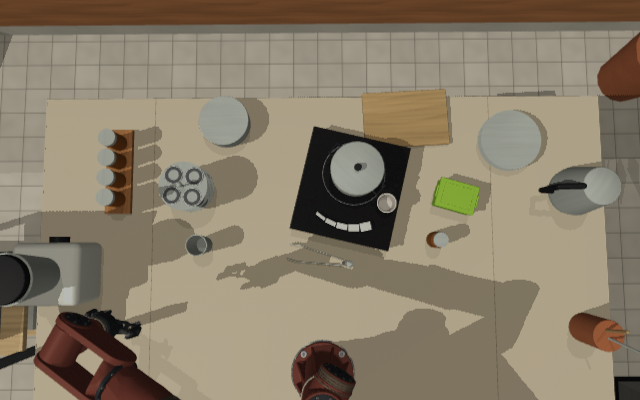

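The top view shows the hob around (350,188). The bar runs from (317,214) at the narrow end to (372,227) at the broad end. The ramekin is at (386,203) and the tongs near (320,260). Next I'll segment the keys.

```bash
cat > h.py <<'E'
import numpy as np,cv2
from bench import calibration
def ray(c,u,v,H=400):
    f=H/2/np.tan(np.radians(c["fov_y"])/2)
    d=np.array([(u-c["cx"])/f,(v-c["cy"])/f,1.]); return c["orientation"]@d
def onz(c,u,v,z):
    d=ray(c,u,v); return c["eye"]+d*(z-c["eye"][2])/d[2]
def proj(c,p):
    q=c["orientation"].T@(np.asarray(p,float)-c["eye"]); f=200/np.tan(np.radians(c["fov_y"])/2)
    return c["cx"]+f*q[0]/q[2],c["cy"]+f*q[1]/q[2]
E
python3 - <<'E'
from h import *
T=cv2.imread("pics/top1.png");S=cv2.imread("pics/side1.png");c=calibration("top");s=calibration("side")
a=cv2.resize(T[195:250,290:400],None,fx=6,fy=6,interpolation=cv2.INTER_CUBIC)
u,v=proj(s,onz(c,345,222,76));print(u,v)
u,v=int(u),int(v)
b=cv2.resize(S[v-50:v+50,u-70:u+70],None,fx=5,fy=5,interpolation=cv2.INTER_CUBIC)
cv2.imwrite("pics/cropS.png",b);print(u-70,v-50)
g=cv2.cvtColor(T,cv2.COLOR_BGR2GRAY)
m=(g>110).astype('uint8');m[:208]=0;m[236:]=0;m[:,:312]=0;m[:,376:]=0
n,l,st,ce=cv2.connectedComponentsWithStats(m,connectivity=4)
for i in range(1,n):
    if st[i,4]>4: print(st[i],ce[i],onz(c,*ce[i],76).round(1))
m2=(g<60).astype('uint8');n,l,st,ce=cv2.connectedComponentsWithStats(m2)
i=1+np.argmax([st[k,4] if 250<ce[k][0]<450 and 100<ce[k][1]<260 else 0 for k in range(1,n)])
pts=cv2.findContours((l==i).astype('uint8'),0,1)[0][0]
R=cv2.minAreaRect(pts);print(R);print([onz(c,*p,60).round(1) for p in cv2.boxPoints(R)])
E
```

```text
305.97420154232645 230.98811261506137
235 180
[316 212   9   9  34] [320.20588235 215.85294118] [536.9   4.5  76. ]
[325 218  11   9  50] [330.12 221.94] [516.3 -28.8  76. ]
[360 221  11  11  92] [364.9673913  226.15217391] [ 501.6 -145.7   76. ]
[336 222  23  10 153] [347.98039216 226.77124183] [499.8 -88.7  76. ]
((349.9281005859375, 187.94180297851562), (100.66999053955078, 106.04943084716797), 12.425941467285156)
[array([493.9, 109.6,  60. ]), array([851.5,  30.9,  60. ]), array([ 773.6, -307.5,   60. ]), array([ 419.2, -222.9,   60. ])]
```

View pics/cropS.png

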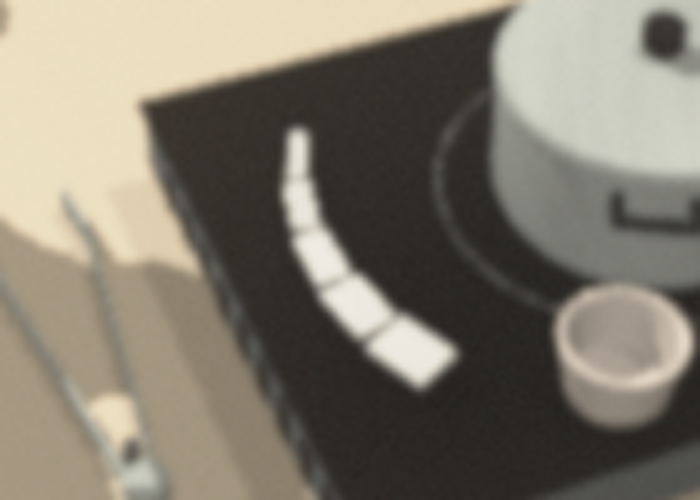

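The side crop shows all five keys clearly. Their crop centres run from (297,153) for the narrow key to (413,352) for the broad one. I'll fit the known arc to both views.

```bash
cat > fit.py <<'E'
from h import *
th=np.radians(np.arange(-2,3)*40/185*180/np.pi)
M=np.c_[50-185*np.cos(th),-185*np.sin(th)]
def rigid(P):
    pc,mc=P.mean(0),M.mean(0);U,_,V=np.linalg.svd((M-mc).T@(P-pc));R=(U@V).T
    if np.linalg.det(R)<0: V[1]*=-1;R=(U@V).T
    return R,pc-R@mc
E
python3 - <<'E'
from fit import *
s=calibration("side");c=calibration("top")
P=np.array([onz(s,235+(x+.5)/5-.5,180+(y+.5)/5-.5,76)[:2] for x,y in[(297,153),(300,206),(323,255),(357,305),(413,352)]])
R,t=rigid(P);print(P.round(1),"\nfit",(M@R.T+t).round(1),"yaw",np.degrees(np.arctan2(R[1,0],R[0,0])),t, np.linalg.norm(M@R.T+t-P,axis=1))
T=cv2.imread("pics/top1.png");g=cv2.cvtColor(T,cv2.COLOR_BGR2GRAY).astype(float)[209:236,313:376]
w=np.clip(g-60,0,110);v,u=np.mgrid[209:236,313:376]
# weighted slice along fitted line: 
for k in range(5):
    q=proj(c,[*(M@R.T+t)[k],76]);print(k+1,np.round(q,1))
a=cv2.resize(T[200:245,300:390],None,fx=8,fy=8,interpolation=cv2.INTER_CUBIC)
for k in range(5):
    q=proj(c,[*(M@R.T+t)[k],76]);cv2.circle(a,(int((q[0]-300+.5)*8),int((q[1]-200+.5)*8)),3,(0,0,255),-1)
cv2.imwrite("pics/cropT.png",a)
E
```

```text
[[ 536.4    5.3]
 [ 513.6  -30.1]
 [ 502.2  -67.2]
 [ 495.7 -106.4]
 [ 499.5 -148.4]] 
fit [[ 535.7    4.1]
 [ 514.6  -29.8]
 [ 501.2  -67.4]
 [ 496.1 -107. ]
 [ 499.7 -146.7]] yaw -13.43279380433994 [632.47873046 -98.73149024] [1.39497686 1.07151076 1.08459093 0.76407129 1.69474532]
1 [320.3 216.2]
2 [330.4 222.4]
3 [341.6 226.4]
4 [353.4 227.8]
5 [365.3 226.7]
```

View pics/cropT.png

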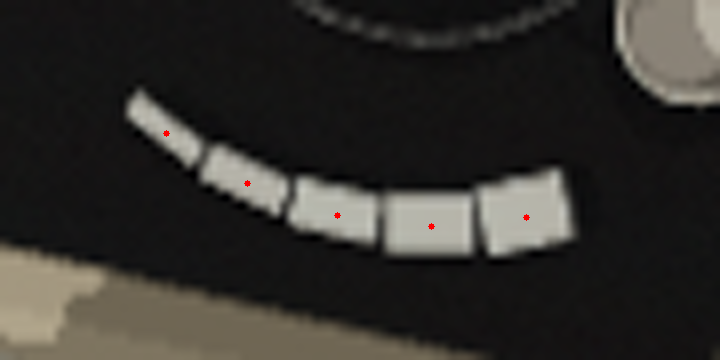

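The fit agrees with both views to about 1 mm. Next I'll travel at height to above key1 while shutting the fingers.

```bash
python3 -m creep '[-20.8,-17.6,0,0,0,0,1,-20.8,-17.6,0,0,0,0,1,-20.8,-17.6,0,0,0,0,1,-20.8,-17.6,0,0,0,0,1,-20.8,-17.6,0,0,0,0,1,-20.8,-17.6,0,0,0,0,1,-20.8,-17.6,0,0,0,0,1,-20.8,-17.6,0,0,0,0,1,-20.8,-17.6,0,0,0,0,1,-20.8,-17.6,0,0,0,0,1,-20.8,-17.6,0,0,0,0,1,-20.8,-17.6,0,0,0,0,1]' 20
python3 -m creep '[-20.8,-17.6,0,0,0,0,1,-20.8,-17.6,0,0,0,0,1,-20.8,-17.6,0,0,0,0,1,-20.8,-17.6,0,0,0,0,1,-20.8,-17.6,0,0,0,0,1,-20.8,-17.6,0,0,0,0,1,-20.8,-17.6,0,0,0,0,1,-20.8,-17.6,0,0,0,0,1,-20.8,-17.6,0,0,0,0,1,-20.8,-17.6,0,0,0,0,1,-20.8,-17.6,0,0,0,0,1,-20.8,-17.6,0,0,0,0,1]'
python3 -m creep '[0,0,0,0,0,8.5,1,0,0,0,0,0,8.5,1,0,0,0,0,0,8.5,1,0,0,0,0,0,8.5,1,0,0,0,0,0,8.5,1,0,0,0,0,0,8.5,1,0,0,0,0,0,8.5,1,0,0,0,0,0,8.5,1,0,0,0,0,0,8.5,1,0,0,0,0,0,8.5,1,0,0,0,0,0,8.5,1,0,0,0,0,0,8.5,1]'
python3 - <<'E'
from bench import r
o=r.observe();import numpy as np
R=o["tool_rot"];print(o["time"],o["tcp_pos"],R,np.degrees(np.arctan2(R[1,0],R[0,0])),o["contact_force"],o["joints"],R.T@(np.array([538.4,6.6,120])-o["tcp_pos"]))
E
```

```text
time: 1.3
tcp_pos: [383.2, 293.3, 230.8]
tool_rot: [[-0.931, 0.364, -0.001], [0.364, 0.931, -0.0], [0.001, -0.001, -1.0]]
contact_force: [0.1, 0.3, 0.1]
grip_width: 0.005
grip_force: 0.0
time: 2.5
tcp_pos: [538.7, 5.9, 230.7]
tool_rot: [[-0.931, 0.364, -0.001], [0.364, 0.931, 0.0], [0.001, -0.0, -1.0]]
contact_force: [-0.9, 0.4, -0.7]
grip_width: -0.002
grip_force: 0.0
time: 3.7
tcp_pos: [538.2, 6.9, 230.7]
tool_rot: [[0.555, 0.832, -0.001], [0.832, -0.555, 0.0], [-0.001, -0.001, -1.0]]
contact_force: [0.4, -0.9, 0.7]
grip_width: -0.0
grip_force: 0.0
3.7 [538.19903693   6.93651763 230.65097232] [[ 5.54988522e-01  8.31857101e-01 -1.22632270e-03]
 [ 8.31857818e-01 -5.54988782e-01  1.48069980e-04]
 [-5.57422279e-04 -1.10230327e-03 -9.99999237e-01]] 56.290069855607705 [ 0.36342428 -0.92784199  0.68146921] [-1.17536212e-01  3.34173918e-02  1.81807875e+00  3.37358153e-06
  1.29133174e+00  4.70812435e-01] [-1.06723306e-01  4.75906990e-01  1.10650592e+02]
```

```bash
python3 -m creep '[0,0,20,0,0,4.5,1,0,0,30,0,0,0,1,0,0,30,0,0,0,1,0,0,30,0,0,0,1,0,0,20,0,0,0,1,0,0,9,0,0,0,1,0,0,0,0,0,0,1,0,0,0,0,0,0,1]'
python3 - <<'E'
from bench import r,snapshot
import cv2
S=snapshot("side");cv2.imwrite("pics/s2.png",cv2.resize(S[170:270,225:365,::-1],None,fx=5,fy=5,interpolation=cv2.INTER_CUBIC))
W=snapshot("wrist");cv2.imwrite("pics/w2.png",W[:,:,::-1])
o=r.observe();print(o["tcp_pos"],o["contact_force"])
E
```

```text
time: 4.5
tcp_pos: [539.4, 6.8, 93.1]
tool_rot: [[0.614, 0.79, 0.001], [0.79, -0.614, -0.0], [0.001, 0.001, -1.0]]
contact_force: [1.4, 0.6, -0.1]
grip_width: -0.002
grip_force: 0.0
[540.09280297   6.73356052  93.95046382] [-0.53268803  0.45064942 -0.09744991]
```

View pics/s2.png

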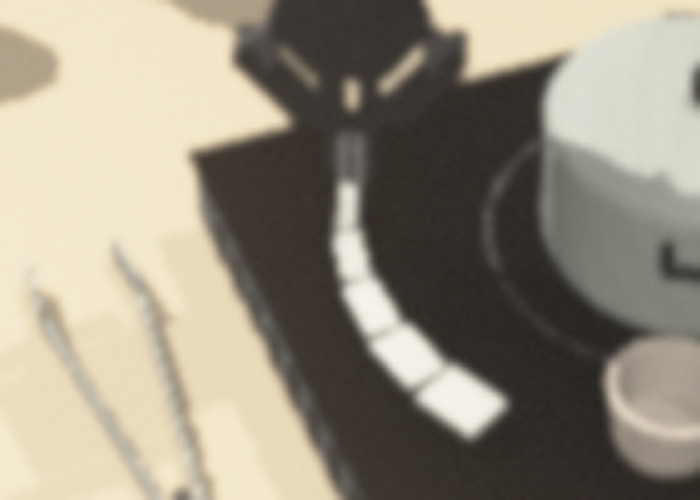

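View pics/w2.png

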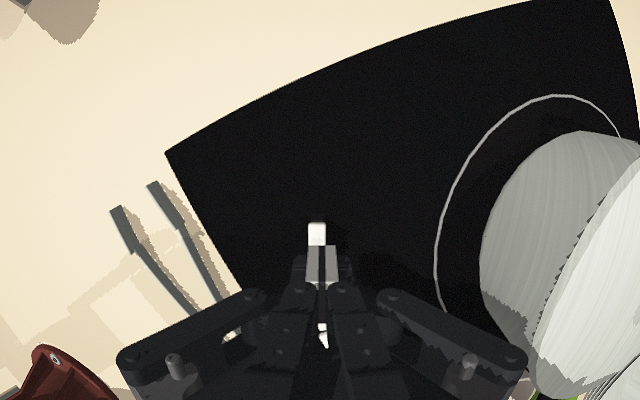

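The shut fingertips are centred over the narrow key and aligned with it. In the wrist view the key sits at (317,233), right at the tips. Next I'll go down gently.

```bash
python3 -m creep '[0,0,5,0,0,0,1,0,0,5,0,0,0,1,0,0,4,0,0,0,1,0,0,0,0,0,0,1]' | grep -E "pos|force"
python3 -m creep '[0,0,2,0,0,0,1,0,0,2,0,0,0,1,0,0,0,0,0,0,1]'| grep -E "pos|force"
for i in 1 2 3; do python3 -m creep '[0,0,1,0,0,0,1,0,0,0,0,0,0,1]'| grep -E "pos|contact";done
```

```text
tcp_pos: [537.9, 7.0, 77.4]
contact_force: [0.9, 0.1, -0.2]
grip_force: 0.0
tcp_pos: [538.8, 6.9, 74.4]
contact_force: [-0.8, 0.5, 2.9]
grip_force: 0.8
tcp_pos: [538.8, 6.9, 73.5]
contact_force: [-1.5, -0.2, 2.1]
tcp_pos: [538.8, 6.9, 72.4]
contact_force: [-1.0, -0.1, 3.1]
tcp_pos: [538.8, 6.9, 71.4]
contact_force: [-0.1, -0.3, 3.5]
```

```bash
python3 -m creep '[-4,0,0,0,0,-1.24,1,-4,0,0,0,0,-1.24,1,-4,0,0,0,0,-1.24,1,-4,0,0,0,0,-1.24,1,-4,0,0,0,0,-1.24,1,-4,0,0,0,0,-1.24,1,-4,0,0,0,0,-1.24,1,-4,0,0,0,0,-1.24,1,-4,0,0,0,0,-1.24,1,-4,0,0,0,0,-1.24,1,-3,0,0,0,0,-0.9,1,0,0,0,0,0,0,1]'
```

```text
time: 7.1
tcp_pos: [515.6, -30.1, 71.2]
tool_rot: [[0.415, 0.91, -0.001], [0.91, -0.415, -0.001], [-0.001, -0.0, -1.0]]
contact_force: [0.8, 0.2, 3.5]
grip_width: -0.002
grip_force: 2.0
```

```bash
python3 -m creep '[-4,0,0,0,0,-1.24,1,-4,0,0,0,0,-1.24,1,-4,0,0,0,0,-1.24,1,-4,0,0,0,0,-1.24,1,-4,0,0,0,0,-1.24,1,-4,0,0,0,0,-1.24,1,-4,0,0,0,0,-1.24,1,-4,0,0,0,0,-1.24,1,-4,0,0,0,0,-1.24,1,-4,0,0,0,0,-1.24,1,0,0,0,0,0,0,1]'
python3 -m creep '[-4,0,0,0,0,-1.24,1,-4,0,0,0,0,-1.24,1,-4,0,0,0,0,-1.24,1,-4,0,0,0,0,-1.24,1,-4,0,0,0,0,-1.24,1,-4,0,0,0,0,-1.24,1,-4,0,0,0,0,-1.24,1,-4,0,0,0,0,-1.24,1,-4,0,0,0,0,-1.24,1,-4,0,0,0,0,-1.24,1,0,0,0,0,0,0,1]'
```

```text
time: 8.2
tcp_pos: [502.8, -68.1, 71.2]
tool_rot: [[0.21, 0.978, -0.001], [0.978, -0.21, -0.001], [-0.001, -0.0, -1.0]]
contact_force: [-0.0, -0.2, 2.2]
grip_width: -0.0
grip_force: 1.9
time: 9.3
tcp_pos: [498.4, -107.8, 71.3]
tool_rot: [[-0.005, 1.0, -0.0], [1.0, 0.005, -0.001], [-0.001, -0.0, -1.0]]
contact_force: [-0.8, 1.2, 3.3]
grip_width: 0.002
grip_force: 1.9
```

Keys 2, 3 and 4 were each reached within about 1.5 mm. Now on to key5.

```bash
python3 -m creep '[-4,0,0,0,0,-1.24,1,-4,0,0,0,0,-1.24,1,-4,-0.2,0,0,0,-1.24,1,-4,-0.2,0,0,0,-1.24,1,-4,-0.2,0,0,0,-1.24,1,-4,-0.2,0,0,0,-1.24,1,-4,-0.2,0,0,0,-1.24,1,-4,-0.2,0,0,0,-1.24,1,-4,0,0,0,0,-1.24,1,-4,0,0,0,0,-1.24,1,0,0,0,0,0,0,1,0,0,0,0,0,0,1]'
python3 - <<'E'
from bench import snapshot
import cv2
S=snapshot("side");cv2.imwrite("pics/s3.png",cv2.resize(S[140:290,205:385,::-1],None,fx=4,fy=4,interpolation=cv2.INTER_CUBIC))
E
```

```text
time: 10.5
tcp_pos: [501.4, -147.7, 71.4]
tool_rot: [[-0.219, 0.976, 0.0], [0.976, 0.219, -0.002], [-0.002, -0.0, -1.0]]
contact_force: [-1.4, 0.0, 3.3]
grip_width: -0.0
grip_force: 1.9
```

View pics/s3.png

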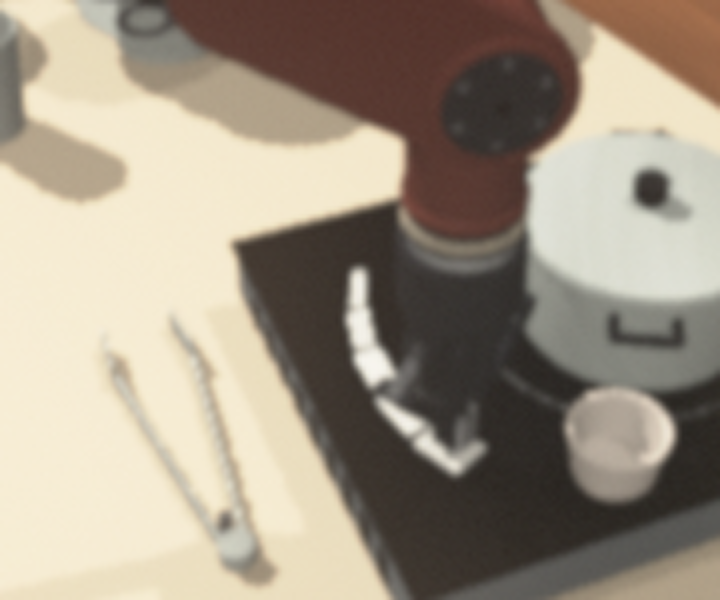

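The fingertips are resting on key5 at about (460,450), and the pot, ramekin and tongs haven't moved. The bar is roughly 4.5 mm down, so I'm handing in.

```bash
python3 -c "
from bench import order
print(order.hand_in())"
```

```text
the job is handed in; nothing more can be done
None
```

I traced all five keys in order and handed in with the shut fingertips resting on the broadest key at about 3 N, the bar about 4.5 mm down by TCP height, and the pot, ramekin and tongs unmoved in the last picture; no verdict came back.

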